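# Draw out the trolley handle of a beauty case and hold it for wiping

### The arm

A 7-joint arm with a two-finger parallel gripper is mounted at the origin on the work surface. World frame = base frame: x ahead of the robot, y to its left, z up, the work surface at z = 0. Lengths are in m, angles in degrees, forces in N, time in s.
With the tool pointing down it reaches from about 0.4 to 0.85 m from the base axis. Payload 4.5 kg.
Tool frame: the origin (TCP) lies midway between the tips of the shut fingers; the grasp point (between the pads) lies 19 mm behind it; z points along the fingers, x is the direction in which the jaws open and shut, and the axes are right-handed (so a half turn about z gives the same grasp; the last joint's range is limited). The gripper opens to 85 mm and grips with 20 to 120 N. Pads are 22 mm wide; open, the fingers measure 114 mm over their backs; the gripper's body (76 mm by 85 mm) begins 54 mm behind the grasp point. The pads swing forward as they close: fully open they stand 13 mm farther back than shut.
Start: joints at [-68.652, 39.483, -11.15, 89.685, 9.013, 51.709, -12.324], TCP at [0.208, 0.59, 0.209] pointing down, gripper open.
Joint ranges: [-172.22, 172.22], [-26.19, 119.32], [-84.43, 86.54], [7.71, 146.69], [-57.33, 237.33], [2.42, 119.75], [-152.13, 152.13]. Speed limits (degrees/s): [147.25, 147.25, 180, 180, 180, 180, 180].

### API

Orientations are given as a 3x3 rotation matrix whose columns are the frame's x, y, z axes.
In Python, from cell import telemetry, eyes, workorder gives the robot as it stands.
- The arm moves only by the tool step_arm, never from a script. Its argument "increments" is a list of rows, each a list of 3 entries, a list of its own where there are three numbers: the shift along the tool's x, y, z in m, then the turn, a rotation vector about the tool's x, y, z in rad, then the finger opening in m, from 0 to 0.0854. A call has 1 to 20 rows; each row is the pose to reach, as a shift and turn from the pose measured when the call began, along the tool's axes at that moment; what a row does not reach only later rows make up. A row lasts 1/8 s, in which the tool goes at most 62.5 mm and 10.7 degrees, less where a joint would pass 70% of its speed; a pose out of reach is approached as far as the arm can. A call with a gripper value outside its range is refused whole. The fingers move at their own pace and stop on an object; the grip force is fixed at half the most. Time passes only in rows, so rows that repeat a pose let the fingers close. It gives the time, the measured TCP pose, the force and the opening at its end, in the units of the state.
- telemetry.get_obs(): the state, without advancing time (a new reading comes with each control period).
- eyes.get_image(name): name is "scene" or "top" or "wrist"; returns the picture (384x512x3 uint8, blue, green, red); there is no depth.
- eyes.get_calibration(name): a dict with "camera_matrix" (3x3 intrinsics, pixels), "R" (3x3) and "t" (3): a world point X has camera coordinates R X + t. Camera axes: x right, y down, z forward; pixel columns grow to the right and rows downward; lengths in m; the calibration is good to about 2 mm. A picture is of the moment at which its call begins: read the wrist's pose just before it. get_calibration takes no time and is no camera call; for the wrist camera it gives the pose at the moment of the call.
- workorder.job_done(): hands the job in, once; it reports no verdict.
The state is a dict: "clock": time; "joints": joint angles; "joint_vel": joint speeds; "effort": joint torques, N m; "ee_pos": TCP position; "tcp_rot": TCP orientation; "force": force on the tool from outside, world axes, zero at the start; "ft_torque": the same for the moment, N m; "finger_gap": finger opening in m.
Only numpy, scipy, OpenCV 4.12 (cv2) and the standard library are available. Lean on these libraries where they do the work, as an engineer would, in place of code of your own. Each camera call takes 0.05 s, during which the arm holds its last target.

### The job

The beauty trolley case lies flat on the dressing desk so that its handle tubes can be wiped clean. Squeeze the release button on the handle's grip, draw the handle out past its first stop until it is fully out at its second stop, and finish still holding the grip there with the handle fully out. Leave the bottle, jar, charging pad and lipstick where they are.

Things in the scene. Friction and masses are not known exactly. Their poses are not given: they have to be found in the camera images.
- case: beige-grey hard-shell trolley case lying flat, too heavy to slide, 360 x 270 x 185 mm. Origin: on the desk under the middle of the handle end. x runs along the case to the wheels (fills x 0 to 420 mm, y -162 to 135, z 0 to 188), z up; the handle pulls out level along -x. On that end: a bezel 6 mm proud around the tubes; a fixed carry handle, 76 mm high, 26 mm proud, well below the grip
- grip: grey grip bar on two 15 mm tubes 110 mm apart. 26 mm thick along x (pull direction), 150 long along y, 24 high; axes parallel to the case's. Origin: bar's centre, 155 mm above the desk; pushed in it is at x = -61 mm, y = 0 in the case's frame, leaving 42 mm between the bar's inner face and the bezel for a finger; free above
- grip_centre (a point): the same point as the grip's origin: centre of the bar, midway between the tubes, 155 mm above the desk; same axes. It moves along the case's -x as the handle is drawn out.
- button_face (a point): middle of the outer face of the release button, a metal key 44 mm long (y), 14 high (z), in the middle of the bar's outer side (away from the case). Released, it is 19 mm from the bar's centre, 6 mm proud of the bar; pressed, 1 mm. Pinching the bar's middle across its thickness (a finger on the button, one on the inner face; 32 mm wide, 27 pressed) pushes it in
- release_button (a joint): how far the button is pressed in, m: 0 released, 0.005 fully in. Spring: 4 N to start, 8 N fully in. The catch is free once it is in by about 0.0036; a grip of 15 to 30 N presses it home.
- handle (a joint): how far the handle is drawn out, m: 0 pushed in; 0.080 first stop; 0.160 second stop, also its hard end. At each of the three a catch drops in and blocks it (1.5 mm play) when the button is released; with the button kept in it slides past the first stop, dragging with 3 to 5 N
- pump_bottle: white round pump bottle, 62 mm across, 178 mm high, standing on the desk; origin at the centre of its underside; a bystander
- cream_jar: small white jar with grey lid, 58 mm across, 48 mm high, standing on the desk; origin at the centre of its underside; a bystander
- charging_pad: flat round grey charging pad, 100 mm across, 10 mm high, lying on the desk; origin at the centre of its underside; a bystander
- lipstick: black box-shaped lipstick, 75 x 22 x 22 mm, lying on the desk, long along its x axis; origin at the centre of its underside; a bystander

How it is judged:
By the outcome, as a careful person would: the job done as asked, in the order asked, and still so for the second after the job is handed in, while the arm keeps its last pose, push and grip.
It also fails if it takes over 35 s, if anything falls off the work surface, if the arm or the gripper's body presses on something with over 40 N, if the wrist force passes 120 N, or if a joint passes its speed limit or range.

## Working session

There is one attempt and no reset: what is moved stays moved. The work goes in short steps, Python scripts to look and compute and a tool call to move; the robot and the scene stay as the last step left them, time stands still between calls to the robot, and variables do not carry over. Pictures are saved under pics/ and viewed, and the job is handed in when it is done.

Besides the shell and the picture viewer there is one more tool, called by a JSON object that holds its "method" and its "body". step_arm: Moves the arm, as the interface text tells. Its arguments: {"type":"object","properties":{"increments":{"type":"array","items":{"type":"array"}}},"required":["increments"]}

```bash
mkdir -p pics; ls
python3 - <<'E'
from cell import telemetry, eyes
import cv2
o=telemetry.get_obs();print(o)
for n in("scene","top","wrist"):
    cv2.imwrite(f"pics/{n}0.png",eyes.get_image(n));c=eyes.get_calibration(n);print(n,c)
E
```

```text
pics
{'clock': 0.0, 'joints': array([-68.651126  ,  39.53461034, -11.1424103 ,  89.74635055,
         9.01569515,  51.70889971, -12.32487147]), 'joint_vel': array([-0.0131508 ,  0.02719661, -0.07367522,  0.01904868,  0.04604945,
       -0.12536677,  0.01879056]), 'effort': array([-7.21623132e-05, -5.39621866e+01, -1.26674417e+00, -1.58551955e+01,
        9.04649904e-03,  9.42177954e-03,  5.81268324e-06]), 'ee_pos': array([0.20758173, 0.58877821, 0.20826061]), 'tcp_rot': array([[ 3.32288729e-01,  9.43177616e-01, -4.31243327e-04],
       [ 9.43175858e-01, -3.32288947e-01, -1.83226552e-03],
       [-1.87144922e-03,  2.02102888e-04, -9.99998228e-01]]), 'force': array([-0.8172535 ,  0.37308875,  0.23184177]), 'ft_torque': array([ 0.04375107,  0.0316026 , -0.00777775]), 'finger_gap': 0.08518206922266634}
scene {'camera_matrix': array([[470.81991271,   0.        , 256.07771254],
       [  0.        , 470.81991271, 185.31759486],
       [  0.        ,   0.        ,   1.        ]]), 'R': array([[ 0.66596919,  0.74597875, -0.00086142],
       [ 0.54702852, -0.48914173, -0.67933803],
       [-0
[... 189 characters left out ...]
81.09996921, 190.25093254],
       [  0.        ,   0.        ,   1.        ]]), 'R': array([[-0.05569302, -0.99842914, -0.00612696],
       [-0.97382142,  0.05567283, -0.2203914 ],
       [ 0.2203863 , -0.0063077 , -0.97539228]]), 't': array([0.03509934, 0.57730202, 0.86581507])}
wrist {'camera_matrix': array([[274.36384405,   0.        , 255.27698785],
       [  0.        , 274.36384405, 193.58466031],
       [  0.        ,   0.        ,   1.        ]]), 'R': array([[ 3.31558257e-01,  9.43434554e-01, -6.03559451e-04],
       [ 8.94137929e-01, -3.14029354e-01,  3.19222381e-01],
       [ 3.00975889e-01, -1.06380482e-01, -9.47679644e-01]]), 't': array([-0.62531596, -0.04243319,  0.38080882])}
```

View pics/scene0.png

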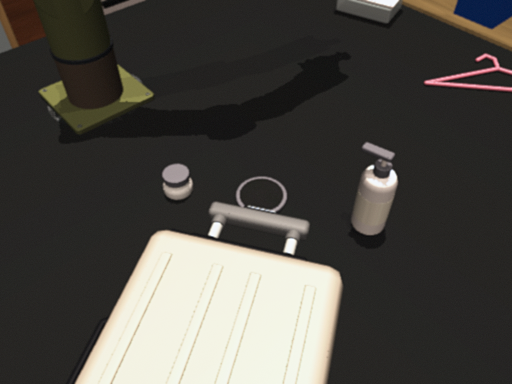

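View pics/top0.png

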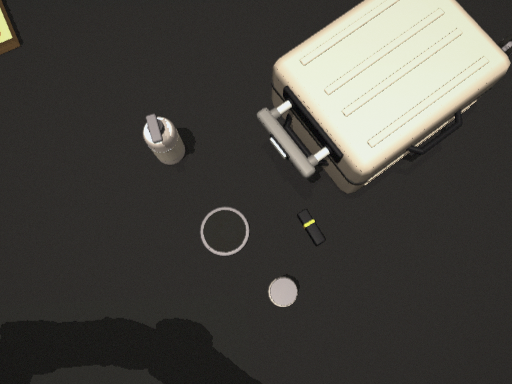

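View pics/wrist0.png

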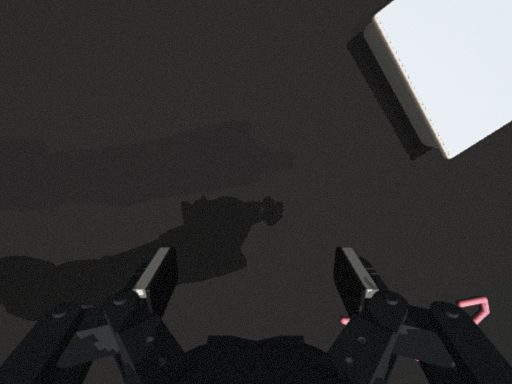

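The scene view shows the bar at about (258,218), with the jar at (177,182), the bottle at (375,200) and the pad ring at (261,195). In the top view the bar runs from (263,114) to (311,170) and the button is near (278,147). I'll zoom in to get better pixel positions.

Run:
```python
import cv2,numpy as np
a=cv2.imread("pics/top0.png")[90:190,230:350];b=cv2.imread("pics/scene0.png")[185:265,195:325]
for n,i in(("t",a),("s",b)):
    i=np.clip(255*(i/255.)**.5,0,255).astype('uint8')
    cv2.imwrite(f"pics/z{n}.png",cv2.resize(i,None,fx=6,fy=6,interpolation=cv2.INTER_NEAREST)[:600,:800])
```

```text
(no output)
```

View pics/zt.png

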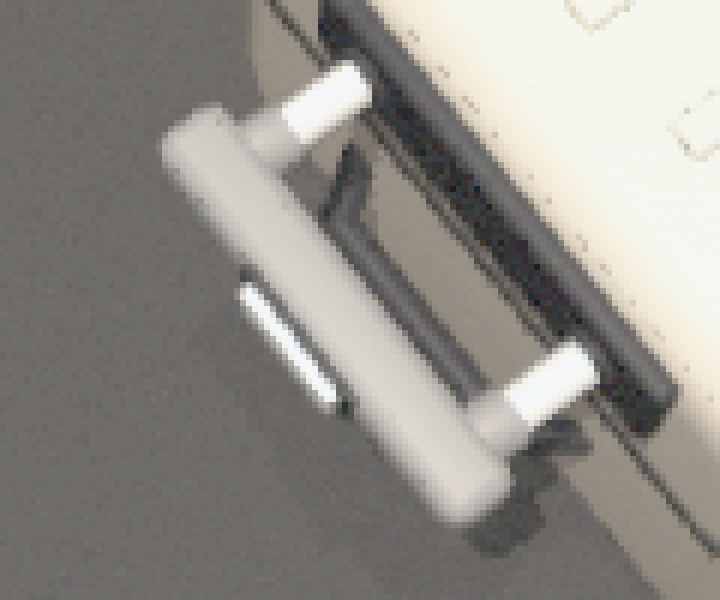

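View pics/zs.png

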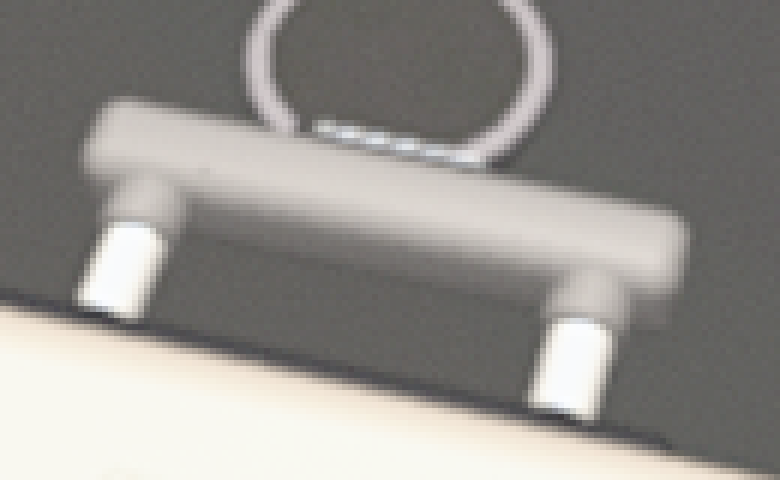

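```bash
cat > h.py <<'E'
import numpy as np
from cell import telemetry, eyes
def ray(n,u,v,c=None):
    c=c or eyes.get_calibration(n);K,R,t=c["camera_matrix"],c["R"],c["t"]
    d=R.T@np.linalg.solve(K,[u,v,1.]);return -R.T@t,d/np.linalg.norm(d)
def onz(n,u,v,z):
    o,d=ray(n,u,v);return o+d*(z-o[2])/d[2]
def tri(obs):
    A=0;b=0
    for n,u,v in obs:
        o,d=ray(n,u,v);P=np.eye(3)-np.outer(d,d);A=A+P;b=b+P@o
    return np.linalg.solve(A,b)
def proj(n,X):
    c=eyes.get_calibration(n);p=c["camera_matrix"]@(c["R"]@X+c["t"]);return p[:2]/p[2]
E
python3 - <<'E'
from h import *
T=lambda x,y:("top",x/6-.5+230,y/6-.5+90)
S=lambda x,y:("scene",x/6-.5+195,y/6-.5+185)
# scene: left end of image = ? ; both cams
print("ctr tri",tri([T(337,314),S(388,202)]), "top z.155",onz(*T(337,314),.155),"scene",onz(*S(388,202),.155))
e1=onz(*T(195,126),.155);e2=onz(*T(478,503),.155);print("ends top",e1,e2,np.linalg.norm(e1-e2))
s1=onz(*S(98,137),.155);s2=onz(*S(680,262),.155);print("ends scene",s1,s2,np.linalg.norm(s1-s2))
b1=onz(*T(245,290),.155);b2=onz(*T(330,402),.155);print("button",b1,b2,(b1+b2)/2,np.linalg.norm(b1-b2))
# tubes at joint with bar, dark/white boundary
for a,b in((e1,e2),(b1,b2),(s1,s2)):
    d=b-a;print(np.degrees(np.arctan2(d[1],d[0])))
# tube base centres
p=onz(*T(285,125),.155);q=onz(*T(357,82),.155);print("tube dir",np.degrees(np.arctan2(*(q-p)[1::-1])))
p=onz(*T(513,400),.155);q=onz(*T(583,360),.155);print("tube dir",np.degrees(np.arctan2(*(q-p)[1::-1])))
for n,u,v,z in(("top",168,155,.0),("top",225,231,.01),("top",283,292,.048),("top",312,227,.022)):print(n,u,v,onz(n,u,v,z))
E
```

```text
ctr tri [ 0.64273916 -0.045422    0.15984409] top z.155 [ 0.64361074 -0.04677228  0.155     ] scene [ 0.64044546 -0.04168318  0.155     ]
ends top [ 0.70540096 -0.00805053  0.155     ] [ 0.58340663 -0.08400658  0.155     ] 0.14370781400077307
ends scene [ 0.57648124 -0.08193012  0.155     ] [ 0.70115357 -0.00157265  0.155     ] 0.14832570027645112
button [ 0.65266243 -0.01996562  0.155     ] [ 0.61658087 -0.04288345  0.155     ] [ 0.63462165 -0.03142453  0.155     ] 0.04274466211679004
-148.09279948218457
-147.5776277619151
32.80377807565594
tube dir -60.95197204064006
tube dir -62.85677928910136
top 168 155 [ 6.80150237e-01  1.92357062e-01 -1.11022302e-16]
top 225 231 [0.51080787 0.07794081 0.01      ]
top 283 292 [ 0.38400732 -0.02909216  0.048     ]
top 312 227 [ 0.50730267 -0.09606522  0.022     ]
```

```bash
cat >> h.py <<'E'
from scipy.spatial.transform import Rotation as Ro
def goal(yaw=122.):
    a=np.radians(yaw);x=np.array([np.cos(a),np.sin(a),0]);z=np.array([0,0,-1.]);return np.c_[x,np.cross(z,x),z]
def inc(p,R=None):
    o=telemetry.get_obs();M=o["tcp_rot"];R=goal() if R is None else R
    return np.round(M.T@(np.array(p)-o["ee_pos"]),4),np.round(Ro.from_matrix(M.T@R).as_rotvec(),4)
E
python3 - <<'E'
from h import *
print(inc([.208,.589,.32]));print(inc([.6414,-.0435,.30]))
E
```

```text
(array([ 0.    ,  0.0004, -0.1115]), array([-5.000e-04,  1.400e-03, -8.973e-01]))
(array([-0.4525,  0.6193, -0.0908]), array([-5.000e-04,  1.400e-03, -8.973e-01]))
```

{"method": "step_arm", "body": {"increments": [[[0,0,-0.055],[0,0,0],0.085],[[0,0,-0.11],[0,0,0],0.085],[[-0.03,0.041,-0.11],[0,0,-0.06],0.085],[[-0.06,0.082,-0.11],[0,0,-0.13],0.085],[[-0.095,0.13,-0.11],[0,0,-0.2],0.085],[[-0.13,0.178,-0.11],[0,0,-0.27],0.085],[[-0.165,0.226,-0.11],[0,0,-0.34],0.08],[[-0.2,0.274,-0.11],[0,0,-0.41],0.075],[[-0.235,0.322,-0.11],[0,0,-0.48],0.07],[[-0.27,0.37,-0.11],[0,0,-0.55],0.065],[[-0.305,0.418,-0.11],[0,0,-0.62],0.062],[[-0.34,0.466,-0.105],[0,0,-0.69],0.062],[[-0.375,0.514,-0.1],[0,0,-0.76],0.062],[[-0.41,0.562,-0.095],[0,0,-0.83],0.062],[[-0.44,0.6,-0.091],[0,0,-0.88],0.062],[[-0.4525,0.6193,-0.0908],[0,0.001,-0.897],0.062],[[-0.4525,0.6193,-0.0908],[0,0.001,-0.897],0.062],[[-0.4525,0.6193,-0.0908],[0,0.001,-0.897],0.062]]}}

```text
clock: 2.4
ee_pos: [0.6406, -0.0417, 0.2999]
tcp_rot: [[-0.531, 0.847, -0.001], [0.847, 0.531, 0.001], [0.002, -0.001, -1.0]]
force: [-0.6, -0.2, 0.2]
finger_gap: 0.062
```

Run:
```python
from h import *
import cv2
o=telemetry.get_obs();print(o["clock"],o["ee_pos"],o["force"],o["finger_gap"],o["joints"]);print(inc([.6414,-.0435,.30]))
c=eyes.get_calibration("wrist");np.save("wc1.npy",c,allow_pickle=True)
i=eyes.get_image("wrist");cv2.imwrite("pics/w1.png",i)
from h import proj
X=np.array([.643,-.046,.155]);print(proj("wrist",X))
```

```text
2.4 [ 0.64064387 -0.04171866  0.29986622] [-0.59951556 -0.23746022  0.19928628] 0.06200644323028074 [ 10.80375181  36.84908185 -21.32363437  78.97930317  13.66154924
  66.77841224 110.04556997]
(array([-0.0019, -0.0003, -0.0001]), array([-0.0007, -0.0015,  0.0014]))
[250.24573367 174.21622143]
```

View pics/w1.png

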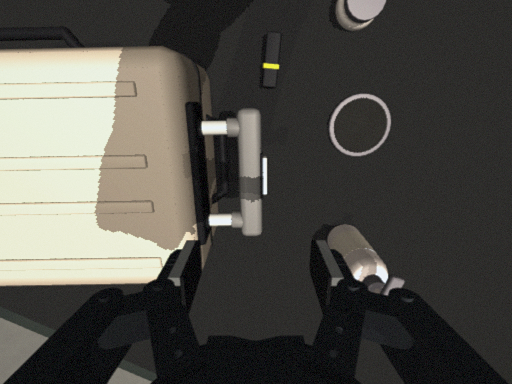

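The wrist view shows the bar between the fingers' planes. It spans columns 239–262 and rows 109–236, with the button face at column 267 and the bottle at (355,255). I'll zoom in to refine.

Run:
```python
from h import *
import cv2
i=cv2.imread("pics/w1.png")[100:245,190:290]
i=np.clip(255*(i/255.)**.5,0,255).astype('uint8')
cv2.imwrite("pics/zw1.png",cv2.resize(i,None,fx=4,fy=4,interpolation=cv2.INTER_NEAREST))
for u,v in((250.7,172.5),(249,109),(252,236)):print(onz("wrist",u,v,.16))
a,b=onz("wrist",265.5,158,.155),onz("wrist",265.5,193,.155);print((a+b)/2,np.linalg.norm(a-b))
a,b=onz("wrist",249,109,.155),onz("wrist",252,236,.155);d=a-b;print(np.linalg.norm(d),np.degrees(np.arctan2(d[1],d[0])))
a,b=onz("wrist",215,128,.155),onz("wrist",222,220.5,.155);print(np.linalg.norm(a-b))
```

```text
[ 0.63985417 -0.04725237  0.16      ]
[ 0.58172534 -0.08551819  0.16      ]
[ 0.70782208 -0.00310352  0.16      ]
[ 0.63520086 -0.02983861  0.155     ] 0.04227394059616819
0.15310417541966623 -146.83205808130458
0.11168173344247659
```

View pics/zw1.png

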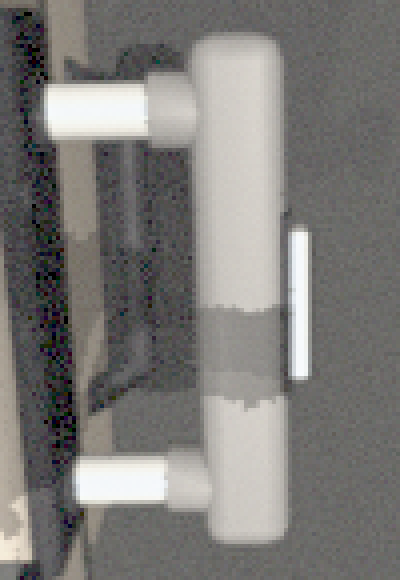

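Run:
```python
from h import *
print(inc([.6414,-.043,.134],goal(122.4)))
```

```text
(array([-2.000e-03, -1.000e-04,  1.661e-01]), array([-0.0005, -0.0012, -0.0047]))
```

{"method": "step_arm", "body": {"increments": [[[-0.002,0,0.03],[0,-0.001,-0.005],0.062],[[-0.002,0,0.06],[0,-0.001,-0.005],0.062],[[-0.002,0,0.085],[0,-0.001,-0.005],0.062],[[-0.002,0,0.105],[0,-0.001,-0.005],0.062],[[-0.002,0,0.12],[0,-0.001,-0.005],0.062],[[-0.002,0,0.135],[0,-0.001,-0.005],0.062],[[-0.002,0,0.15],[0,-0.001,-0.005],0.062],[[-0.002,0,0.16],[0,-0.001,-0.005],0.062],[[-0.002,0,0.166],[0,-0.001,-0.005],0.062],[[-0.002,0,0.166],[0,-0.001,-0.005],0.062]]}}

```text
clock: 3.7
ee_pos: [0.6414, -0.043, 0.1338]
tcp_rot: [[-0.536, 0.844, -0.001], [0.844, 0.536, -0.0], [0.0, -0.001, -1.0]]
force: [-0.2, 0.2, 0.7]
finger_gap: 0.062
```

Run:
```python
from h import *
import cv2
o=telemetry.get_obs();print(o["clock"],o["ee_pos"],o["force"],o["ft_torque"],o["finger_gap"]);print(inc([.6414,-.043,.134],goal(122.4)))
i=eyes.get_image("wrist");cv2.imwrite("pics/w2.png",np.clip(255*(i/255.)**.6,0,255).astype('uint8'))
```

```text
3.7 [ 0.64142282 -0.04299438  0.13380111] [-0.17017119  0.21093118  0.65422106] [ 0.02837292  0.00793072 -0.00726277] 0.061977324404628796
(array([ 0.    , -0.    , -0.0002]), array([-0.0009, -0.0005,  0.0001]))
```

View pics/w2.png

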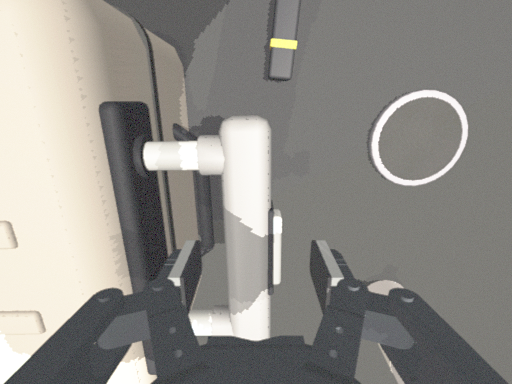

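The fingers straddle the bar and button, with pad faces near columns 200 and 315 and the bar plus button at 225–281. Forces are about zero, so I'll close.

{"method": "step_arm", "body": {"increments": [[[0,0,0],[0,0,0],0.045],[[0,0,0],[0,0,0],0.035],[[0,0,0],[0,0,0],0.03],[[0,0,0],[0,0,0],0.02],[[0,0,0],[0,0,0],0.015],[[0,0,0],[0,0,0],0.01],[[0,0,0],[0,0,0],0.01],[[0,0,0],[0,0,0],0.01]]}}

```text
clock: 4.75
ee_pos: [0.643, -0.0443, 0.1355]
tcp_rot: [[-0.535, 0.845, 0.003], [0.845, 0.535, -0.002], [-0.003, 0.001, -1.0]]
force: [0.8, -2.6, 5.5]
finger_gap: 0.0246
```

Run:
```python
from h import *
import cv2
o=telemetry.get_obs();print(o["clock"],o["ee_pos"],o["force"],o["ft_torque"],o["finger_gap"])
i=eyes.get_image("wrist");cv2.imwrite("pics/w3.png",np.clip(255*(i/255.)**.6,0,255).astype('uint8'))
```

```text
4.75 [ 0.64297278 -0.04430325  0.13547661] [ 0.81148312 -2.64881101  5.54366609] [-0.48689999 -0.11431758  0.14217861] 0.024617918043528062
```

View pics/w3.png

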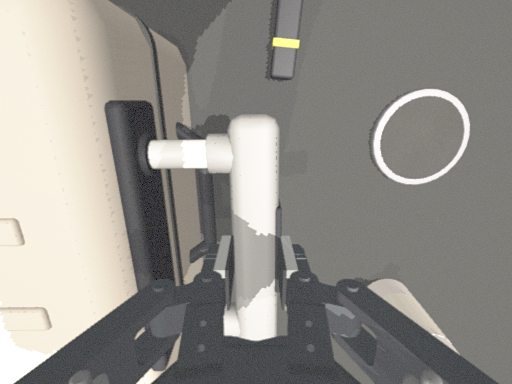

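The gap is 24.6 mm, against an expected 27 mm with the button pressed, and the silver key looks flush. I'll test this with a short pull.

{"method": "step_arm", "body": {"increments": [[[0.003,0,0],[0,0,0],0.01],[[0.006,0,0],[0,0,0],0.01],[[0.01,0,0],[0,0,0],0.01],[[0.014,0,0],[0,0,0],0.01]]}}

```text
clock: 5.3
ee_pos: [0.6352, -0.0324, 0.1355]
tcp_rot: [[-0.535, 0.845, 0.002], [0.845, 0.535, -0.002], [-0.003, 0.001, -1.0]]
force: [1.4, -3.7, 2.0]
finger_gap: 0.0249
```

Run:
```python
from h import *
import cv2
o=telemetry.get_obs();print(o["clock"],o["ee_pos"],o["force"],o["ft_torque"],o["finger_gap"])
i=eyes.get_image("wrist");cv2.imwrite("pics/w4.png",np.clip(255*(i/255.)**.6,0,255).astype('uint8'))
```

```text
5.3 [ 0.63519341 -0.03243289  0.13548785] [ 1.41530818 -3.66489103  2.02785136] [-0.57418236 -0.22119158  0.10716207] 0.024877231152579064
```

View pics/w4.png

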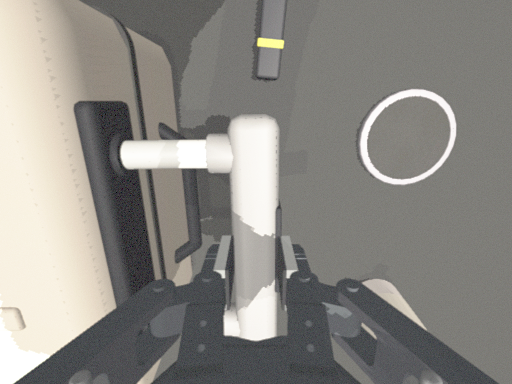

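The handle slides with about 4 N of drag, and the tubes are visibly longer. Continuing.

{"method": "step_arm", "body": {"increments": [[[0.008,0,0],[0,0,0],0.01],[[0.016,0,0],[0,0,0],0.01],[[0.024,0,0],[0,0,0],0.01],[[0.032,0,0],[0,0,0],0.01],[[0.04,0,0],[0,0,0],0.01],[[0.048,0,0],[0,0,0],0.01],[[0.056,0,0],[0,0,0],0.01]]}}

```text
clock: 6.22
ee_pos: [0.6038, 0.0156, 0.1354]
tcp_rot: [[-0.536, 0.844, 0.0], [0.844, 0.536, -0.002], [-0.002, -0.001, -1.0]]
force: [-1.4, -4.6, 4.7]
finger_gap: 0.0246
```

Run:
```python
from h import *
import cv2
o=telemetry.get_obs();M=o["tcp_rot"];print(o["clock"],o["ee_pos"],M.T@o["force"],M.T@o["ft_torque"],o["finger_gap"],M.T@(o["ee_pos"]-[.643,-.0443,.1355]))
i=eyes.get_image("wrist");cv2.imwrite("pics/w5.png",np.clip(255*(i/255.)**.6,0,255).astype('uint8'))
```

```text
6.225 [0.60379289 0.01556664 0.13543561] [-3.12519934 -3.63327145 -4.65040299] [ 0.75067375 -0.64311495 -0.08776979] 0.024554220652914318 [ 7.15550550e-02 -1.03994963e-03 -9.45280040e-05]
```

View pics/w5.png

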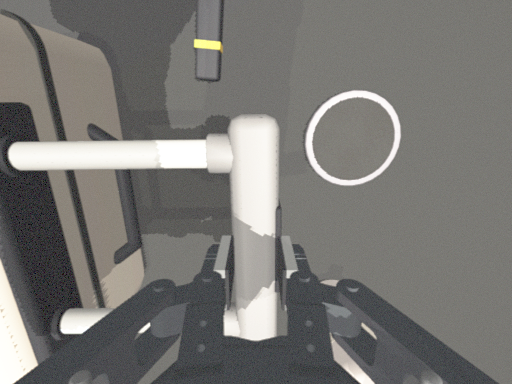

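{"method": "step_arm", "body": {"increments": [[[0.008,-0.0005,0],[0,0,0],0.01],[[0.016,-0.0006,0],[0,0,0],0.01],[[0.024,-0.0007,0],[0,0,0],0.01],[[0.032,-0.0008,0],[0,0,0],0.01],[[0.04,-0.001,0],[0,0,0],0.01],[[0.048,-0.001,0],[0,0,0],0.01],[[0.056,-0.0012,0],[0,0,0],0.01],[[0.064,-0.0013,0],[0,0,0],0.01],[[0.072,-0.0014,0],[0,0,0],0.01]]}}

```text
clock: 7.4
ee_pos: [0.5631, 0.0779, 0.1355]
tcp_rot: [[-0.537, 0.844, 0.0], [0.844, 0.537, -0.001], [-0.001, -0.0, -1.0]]
force: [4.3, -2.1, 1.3]
finger_gap: 0.0242
```

```bash
cat > s.py <<'E'
from h import *
import cv2,sys
o=telemetry.get_obs();M=o["tcp_rot"];print(o["clock"],o["ee_pos"],M.T@o["force"],M.T@o["ft_torque"],o["finger_gap"],M.T@(o["ee_pos"]-[.643,-.0443,.1355]))
for n in sys.argv[2:]:
    i=eyes.get_image(n);cv2.imwrite(f"pics/{n}{sys.argv[1]}.png",np.clip(255*(i/255.)**.6,0,255).astype('uint8'))
E
python3 s.py 6 wrist
```

```text
7.4 [0.56309659 0.07786482 0.13549337] [-4.08558782  2.55519646 -1.29892598] [-0.43574005 -0.69801879 -0.07340538] 0.024158630270777748 [ 1.45964125e-01 -1.80684674e-03 -8.72068284e-05]
```

View pics/wrist6.png

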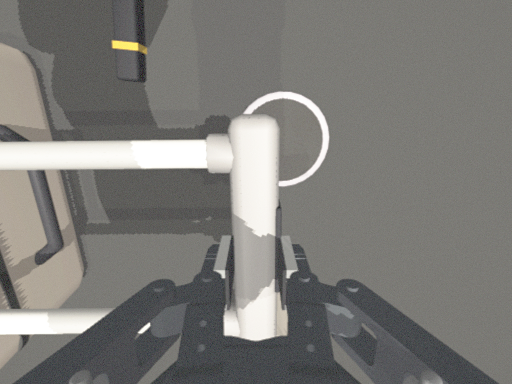

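{"method": "step_arm", "body": {"increments": [[[0.005,0,0],[0,0,0],0.01],[[0.01,-0.0001,0],[0,0,0],0.01],[[0.013,-0.0002,0],[0,0,0],0.01],[[0.015,-0.0002,0],[0,0,0],0.01],[[0.016,-0.0002,0],[0,0,0],0.01],[[0.017,-0.0002,0],[0,0,0],0.01],[[0.017,-0.0002,0],[0,0,0],0.01]]}}

```text
clock: 8.32
ee_pos: [0.5566, 0.0878, 0.1355]
tcp_rot: [[-0.534, 0.845, 0.005], [0.845, 0.534, -0.006], [-0.007, 0.001, -1.0]]
force: [11.9, -11.5, -2.3]
finger_gap: 0.0245
```

```bash
python3 s.py 7 wrist top scene
```

```text
8.325 [0.55664088 0.08777242 0.13549087] [-16.10145689   3.93957157   2.42724466] [-0.80407522 -3.1424077  -0.18501798] 0.024456367315051884 [ 0.15777796 -0.00240141 -0.00116985]
```

{"method": "step_arm", "body": {"increments": [[[0.003,0,0],[0,0.006,0],0.01],[[0.005,0,0],[0,0.006,0],0.01],[[0.005,0,0],[0,0.006,0],0.01],[[0.005,0,0],[0,0.006,0],0.01]]}}

```text
clock: 8.98
ee_pos: [0.5567, 0.0878, 0.1355]
tcp_rot: [[-0.532, 0.847, 0.006], [0.847, 0.532, -0.005], [-0.008, 0.002, -1.0]]
force: [8.7, -8.8, -2.5]
finger_gap: 0.0246
```

```bash
python3 s.py 8 wrist top scene
```

```text
8.975 [0.55669885 0.08776629 0.13548836] [-12.09608221   2.70160024   2.58428144] [-0.64295487 -2.51866262 -0.24784278] 0.0245588194697029 [ 0.15773427 -0.00280943 -0.00118244]
```

View pics/top8.png

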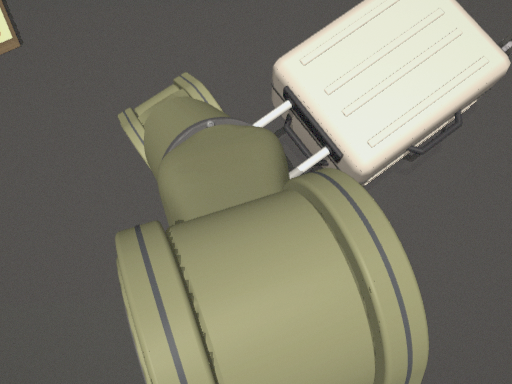

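View pics/scene8.png

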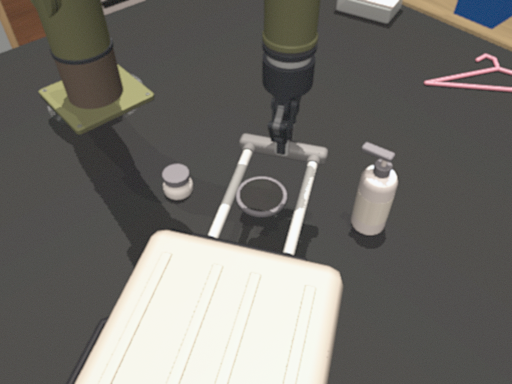

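View pics/wrist8.png

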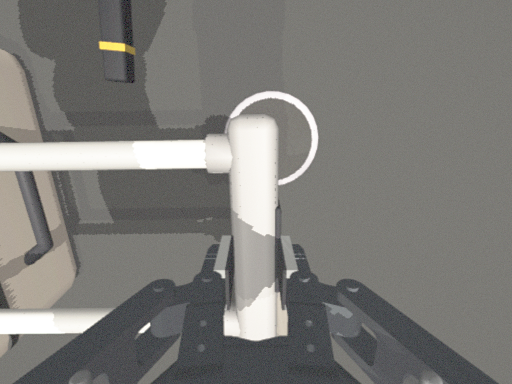

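{"method": "step_arm", "body": {"increments": [[[0.004,0,0],[0,0.008,0],0.01],[[0.007,0,0],[0,0.008,0],0.01],[[0.009,0,0],[0,0.008,0],0.01],[[0.009,0,0],[0,0.008,0],0.01],[[0.009,0,0],[0,0.008,0],0.01]]}}

```text
clock: 9.75
ee_pos: [0.5567, 0.0879, 0.1355]
tcp_rot: [[-0.528, 0.849, 0.009], [0.849, 0.528, -0.007], [-0.01, 0.004, -1.0]]
force: [13.5, -15.1, -3.9]
finger_gap: 0.0243
```

```bash
python3 s.py 9 wrist scene
python3 - <<'E'
import cv2,numpy as np
b=cv2.imread("pics/scene9.png")[115:255,205:335]
cv2.imwrite("pics/zs9.png",cv2.resize(b,None,fx=4,fy=4,interpolation=cv2.INTER_NEAREST))
E
```

```text
9.75 [0.55671867 0.08786152 0.13549167] [-19.89011219   3.45677483   4.13248704] [-0.73609083 -3.88448793 -0.48193551] 0.024316582155749795 [ 0.15778523 -0.00350556 -0.00163313]
```

View pics/zs9.png

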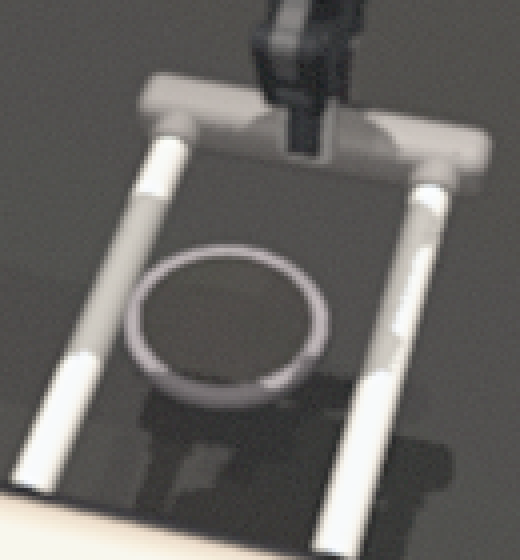

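Run:
```python
from h import *
for (a,b) in (((98,137),(145,92)),((680,262),(484,160))):
    p=onz("scene",a[0]/6-.5+195,a[1]/6-.5+185,.155);q=onz("scene",b[0]/4-.5+205,b[1]/4-.5+115,.155)
    print(q-p,np.linalg.norm(q-p))
```

```text
[-0.0902065   0.13618309  0.        ] 0.16334946229580447
[-0.08800534  0.13359897  0.        ] 0.1599800744056331
```

The bar's ends moved 160 and 163 mm in the scene view, and it stays put under a 20 N pull, so it's at the hard end. I'll ease to a light pull and hand in.

{"method": "step_arm", "body": {"increments": [[[0.003,0,0],[0,0,0],0.01],[[0.003,0,0],[0,0,0],0.01],[[0.003,0,0],[0,0,0],0.01],[[0.003,0,0],[0,0,0],0.01],[[0.003,0,0],[0,0,0],0.01]]}}

```text
clock: 10.48
ee_pos: [0.5569, 0.0877, 0.1354]
tcp_rot: [[-0.527, 0.85, 0.011], [0.85, 0.527, -0.01], [-0.014, 0.004, -1.0]]
force: [7.0, -6.2, -0.7]
finger_gap: 0.0245
```

```bash
python3 s.py 10 wrist; python3 -c "
from cell import workorder;print(workorder.job_done())"; python3 s.py 11
```

```text
10.475 [0.55687003 0.0876724  0.13542907] [-8.98680026  2.67219853  0.81449926] [-0.49224083 -1.66521959 -0.42215299] 0.024458114394607846 [ 0.15753402 -0.00364287 -0.00220334]
the job is handed in; nothing more can be done
None
the job is handed in; nothing more can be done
```

I pinched the grip with one finger on the release button and drew the handle out in a level pull. It went past the first stop without catching, with about 4 N of drag, and on to its end stop. The job was handed in at about 10.5 s, with the gripper still closed on the bar under a light outward pull of about 9 N.

**Last checks**
- **Fully out:** the handle held firm under a 20 N pull, moving only about 0.1 mm. In the scene camera the two ends of the bar had moved 163 and 160 mm.
- **Bystanders:** the bottle, jar and pad looked unmoved in the scene view. The lipstick was last seen lying clear in the wrist view, and I did not measure any of their positions again.

**What disagreed**
- **Arm travel:** the arm's own reading of the travel was 157.5 to 157.8 mm, about 2 mm short of 160. I put this down to play and finger flex.
- **Finger gap:** the gap read 24.5 mm, where 27 mm was expected with the button pressed. The handle slid freely and passed the first stop, so the button was in.

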